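# Set the counter sign post to its middle mark and clamp it

## Task

The spring-lift stem of the price-sign post on the counter has come up too high. Grip the stem, push it down until the middle of its three ring marks is level with the top of the clamp ring and, without letting go, turn your hand clockwise (seen from above) round the stem so that a finger carries the clamp lever all the way round to its stop. Finish while holding: the fingers stay gripped on the stem at that mark with the lever fully closed, and the things lying around are left where they are.

Things in the scene. Friction and masses are not known exactly. Their poses are not given: they have to be found in the camera images.
- clamp_top (a point): On the sign post's upright axis, level with the top face of its clamp ring, 130 mm above the counter. The post is screwed down: flange 124 mm across and 7 high, steel column 33 across, black collar 47 across, on it the aluminium clamp ring, 46 across and 12 high. Axes fixed to the post: +x is the level direction in which the closed lever points, z is up.
- stem: Smooth round steel stem, 20 mm across, sliding up and down in the post and turning freely. Origin: its middle ring mark, on the axis (other dark marks 18 mm above and below; each 2 high). It goes on 47 mm above the middle mark, then a spigot 12 across, 15 high. Grip it from above, fingertips 6 to 14 mm above the middle mark: then, pushed down, they clear the ring and stand beside the lever's fin.
- stem_slide (a joint): Height in m of the stem's middle mark above the clamp ring's top face: 0 is level, positive is higher (starts at 0.045 to 0.062; stops at -0.02 and 0.065). A spring pushes it up: about 7 N upwards at 0, and it rises by itself to about 0.04 if let go with the lever open.
- lever (a joint): Angle in rad of the clamp lever from its closed stop: 0 is fully closed (against the stop pin on the collar's ear), positive is open; starts at 0.75 to 1.1. It turns about the post's axis with the ring, closes clockwise seen from above and stays where left. It takes 0.11 N m to turn, rising to about 0.2 N m over the last 0.35 rad, where it clamps the stem, which then no longer turns or slides.
- lever_tip (a point): Outer end of the lever's handle, 85 mm from the post's axis, 18 mm above the ring's top face. Lever and ring are one: a flat upright fin, 8 mm thick, stands radially from 15 to 35 mm out and up to 32 mm above the ring; from it a handle 11 to 15 mm thick runs out to this end, its top at most 26 mm above the ring. A finger gripping the stem meets the fin's side when the hand turns about the post.
- card_frame: Bystander: a black card frame lying flat, 150 by 106 by 8 mm, with a steel socket stub 28 mm long at one short side; origin under its centre. Leave it alone.
- scoop: Bystander: an aluminium nut scoop lying on its belly, trough 115 mm long and 70 mm wide, with a handle 95 mm long towards its -x; origin under the trough's middle. Leave it alone.
- jar: Bystander: a glass jar with a lid, 68 mm across and 95 mm high; origin under its centre. Leave it alone.
Mind the look-alikes: they are no part of the job. Of the things that look like the part that bears clamp_top, the middle-sized one is meant.

How it is judged:
By the outcome, as a careful person would: the job done as asked, in the order asked, and still so for the second after the job is handed in, while the arm keeps its last pose, push and grip.
It also fails if it takes over 29 s, if anything falls off the work surface, if the arm or the gripper's body presses on something with over 40 N, if the wrist force passes 120 N, or if a joint passes its speed limit or range.

## Robot

A 6-joint arm with a two-finger parallel gripper is mounted at the origin on the work surface. World frame = base frame: x ahead of the robot, y to its left, z up, the work surface at z = 0. Lengths are in mm, angles in degrees, forces in N, time in s.
With the tool pointing down it reaches from about 350 to 850 mm from the base axis. Payload 8.1 kg.
Tool frame: the origin (TCP) lies midway between the tips of the shut fingers; the grasp point (between the pads) lies 19 mm behind it (hold_point_z is the distance from the TCP to the grasp point, in mm); z points along the fingers, y is the direction in which the jaws open and shut (so a half turn about z gives the same grasp; the last joint's range is limited). The gripper opens to 85 mm and grips with 20 to 120 N. Pads are 22 mm wide; open, the fingers measure 114 mm over their backs; the gripper's body (76 mm by 85 mm) begins 54 mm behind the grasp point. The pads swing forward as they close: fully open they stand 13 mm farther back than shut.
Start: joints at [-77.544, 7.471, 85.268, -0, 87.261, -4.893], TCP at [178.937, -572.701, 231.292] pointing down, gripper open.
Joint ranges: [-169.43, 169.43], [-51.17, 129.36], [1.28, 143.12], [-76.62, 256.62], [0, 156.53], [-152.29, 152.29]. Speed limits (degrees/s): [136.94, 136.94, 159.86, 180, 180, 180].

## Interface

Orientations are given as [roll, pitch, yaw] about the fixed x, y, z axes, in that order (R = Rz(yaw) Ry(pitch) Rx(roll)).
In Python, from bench import sense, snapshot, camera_params, hand_in, hold_point_z gives the robot as it stands.
- The arm moves only by the tool servo_tool, never from a script. Its argument "motion" is a list of rows, each a list of 7 numbers: the finger opening in mm, from 0 to 85.4, then the shift along the tool's x, y, z in mm, then the turn, a rotation vector about the tool's x, y, z in rad. A call has 1 to 10 rows; each row shifts and turns the pose as measured when the row begins, along the tool's axes as they then stand; what a row does not reach is not made up. A row lasts 1/10 s, in which the tool goes at most 50 mm and 8.59 degrees, less where a joint would pass 70% of its speed; a pose out of reach is approached as far as the arm can. A call with a gripper value outside its range is refused whole. The fingers move at their own pace and stop on an object; "force" is the grip in N (left out, the last holds). Time passes only in rows, so rows that do not move let the fingers close. It gives the time, the measured TCP pose, the force and the opening at its end, in the units of the state.
- sense(): the state, without advancing time (a new reading comes with each control period).
- snapshot(name): name is "scene" or "top" or "wrist"; returns the picture (400x640x3 uint8, blue, green, red); there is no depth.
- camera_params(name): a dict with "fx", "fy", "cx", "cy" (pixels), "R" (3x3) and "t" (3): a world point X has camera coordinates R X + t; the wrist camera has in their place "tool_from_camera" (4x4, takes a point from camera to tool coordinates, whose origin is the TCP and whose axes are the flange's). Camera axes: x right, y down, z forward; pixel columns grow to the right and rows downward; lengths in mm; the calibration is good to about 2 mm. A picture is of the moment at which its call begins: read the wrist's pose just before it. camera_params takes no time and is no camera call.
- hand_in(): hands the job in, once; it reports no verdict.
The state is a dict: "time": time; "joint_pos": joint angles; "qd": joint speeds; "joint_efforts": joint torques, N m; "tool_pos": TCP position; "tcp_rot": TCP orientation; "ft_force": force on the tool from outside, world axes, zero at the start; "wrist_torque": the same for the moment, N m; "finger_gap": finger opening in mm.
Only numpy, scipy, OpenCV 4.12 (cv2) and the standard library are available. Lean on these libraries where they do the work, as an engineer would, in place of code of your own. Each camera call takes 0.05 s, during which the arm holds its last target. There are 200 camera calls.

## Working session

There is one attempt and no reset: what is moved stays moved. The work goes in short steps, Python scripts to look and compute and a tool call to move; the robot and the scene stay as the last step left them, time stands still between calls to the robot, and variables do not carry over. Pictures are saved under pics/ and viewed, about 8 in all and at most 12, crops included, and the job is handed in when it is done.

Besides the shell and the picture viewer there is one more tool, called as name([rows], argument=value, ...), one row to a line, values as JSON. servo_tool: Moves the arm, as the interface text tells. Its arguments: {"type":"object","properties":{"motion":{"type":"array"},"force":{"type":"number"}},"required":["motion"]}

```bash
mkdir -p pics; ls
python3 - <<'E'
from bench import *
import cv2,json
s=sense();print(s, hold_point_z if not callable(hold_point_z) else hold_point_z())
for n in("scene","top"):
    cv2.imwrite(f"pics/{n}0.png",snapshot(n)); p=camera_params(n);print(n,p)
print(camera_params("wrist"))
E
```

```text
pics
{'time': 0.0, 'joint_pos': array([-7.75452702e+01,  7.51693626e+00,  8.53286067e+01,  3.21110533e-04,
        8.72591764e+01, -4.89379040e+00]), 'qd': array([ 0.04329423, -0.02883861,  0.05895322, -0.04876169, -0.05933769,
        0.01838824]), 'joint_efforts': array([ 1.13638635e-03, -5.69399250e+01, -5.00548482e+01, -1.18081466e-04,
        1.47816871e-02,  4.76972582e-05]), 'tool_pos': array([ 178.81099017, -572.17967467,  230.23179114]), 'tcp_rot': array([-1.79895690e+02, -9.25304310e-03,  1.73484961e+01]), 'ft_force': array([-0.52444774, -0.04278442, -0.22019305]), 'wrist_torque': array([-0.0256775 , -0.02756174, -0.00677594]), 'finger_gap': 85.2514333917906} 18.700000000000003
scene {'fx': 471.8767002040073, 'fy': 471.8767002040073, 'cx': 320.8769663027452, 'cy': 201.388251200519, 'R': array([[-0.40290673,  0.91510974,  0.0155025 ],
       [ 0.74584342,  0.33810457, -0.57393631],
       [-0.53045618, -0.21968036, -0.81875319]]), 't': array([ 156.20161637, -288.89008501, 1509.27739284])}
top {'fx': 376.30604063539784, 'fy': 376.30604063539784, 'cx': 320.2173400256988, 'cy': 199.062680790479, 'R': array([[-0.18895255, -0.98197362, -0.00497542],
       [-0.96179828,  0.18608772, -0.20078702],
       [ 0.19809342, -0.03315387, -0.97962228]]), 't': array([116.92594494, 479.35124366, 784.67406016])}
{'fx': 349.07948074015775, 'fy': 349.07948074015775, 'cx': 319.9720579432493, 'cy': 197.24516579073048, 'tool_from_camera': array([[ 5.67364374e-04, -9.51208798e-01, -3.08547405e-01,
         7.87213628e+01],
       [ 9.99999201e-01,  1.91186137e-04,  1.24942222e-03,
         8.32585007e-01],
       [-1.12947143e-03, -3.08547867e-01,  9.51208146e-01,
        -1.42053943e+02],
       [ 0.00000000e+00,  0.00000000e+00,  0.00000000e+00,
         1.00000000e+00]])}
```

View pics/scene0.png

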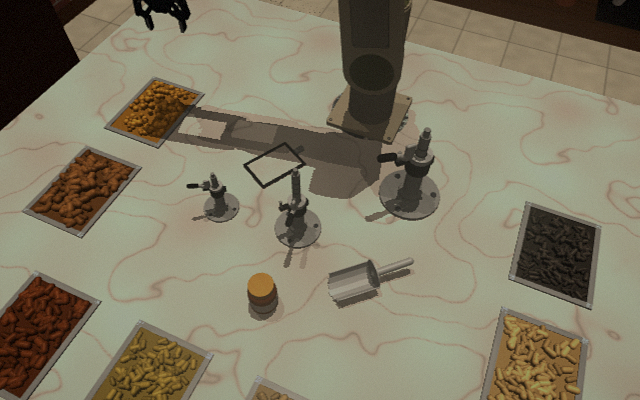

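View pics/top0.png

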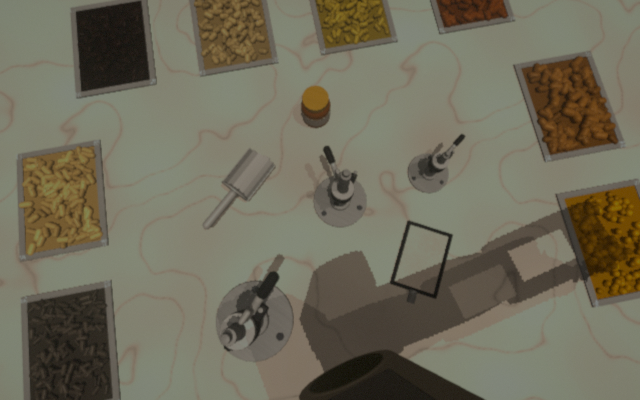

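Three sign posts, by scene pixel and top pixel: small (221,205) / (428,172), middle (298,225) / (340,200), large (410,190) / (254,320). By flange size the middle one fits. I'll confirm with a crop and measure all three flanges.

```bash
cat > h.py <<'E'
import numpy as np,cv2
from bench import *
def ray(n,u,v):
    p=camera_params(n);R=p["R"];d=R.T@[(u-p["cx"])/p["fx"],(v-p["cy"])/p["fy"],1];return -R.T@p["t"],d
def plane(n,u,v,z):
    c,d=ray(n,u,v);return c+d*(z-c[2])/d[2]
def proj(n,X):
    p=camera_params(n);q=p["R"]@np.array(X,float)+p["t"];return np.array([p["fx"]*q[0]/q[2]+p["cx"],p["fy"]*q[1]/q[2]+p["cy"]])
def two(a,b):
    (c1,d1),(c2,d2)=ray("scene",*a),ray("top",*b)
    t=np.linalg.lstsq(np.c_[d1,-d2],c2-c1,rcond=None)[0];p,q=c1+d1*t[0],c2+d2*t[1];return (p+q)/2,np.linalg.norm(p-q)
E
python3 - <<'E'
from h import *
a=cv2.imread("pics/scene0.png")[155:255,250:350];b=cv2.imread("pics/top0.png")[135:235,290:390]
r=lambda i:cv2.resize(i,(400,400),interpolation=cv2.INTER_CUBIC)
cv2.imwrite("pics/crop1.png",np.hstack([r(a),r(b)]))
for n,l in(("small",((408,174),(449,172))),("mid",((313,201),(367,201))),("large",((216,321),(293,321)))):
    p,q=[plane("top",*x,7) for x in l];print(n,(p+q)/2,np.linalg.norm(p-q))
E
```

```text
small [ 514.4017304  -240.07737131    7.        ] 96.97204924125893
mid [488.0449802 -21.7052656   7.       ] 125.56164646707072
large [261.43711008 215.04502411   7.        ] 168.43782766989318
```

View pics/crop1.png

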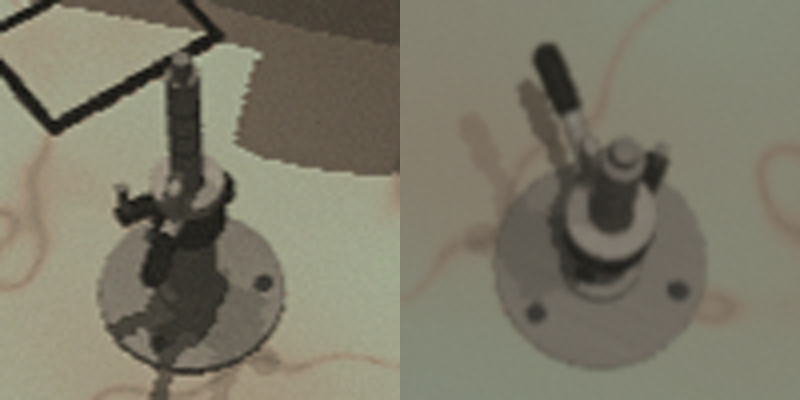

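The crop confirms the middle post: its flange measures 125 mm, against 97 and 168 for the others. In the left (scene) half, the stem's spigot top is at crop (181,57) and the black handle end at (155,280). The stop ear with its pin is at (120,205). In the right (top) half, the spigot top is at (623,150), handle end (545,48), ear pin (660,155) and ring centre (611,212).

Run:
```python
from h import *
S=lambda x,y:(250+x/4-.4,155+y/4-.4)
T=lambda x,y:(290+(x-400)/4-.4,135+y/4-.4)
print("spigot top",two(S(181,57),T(623,149)))
print("tip",two(S(155,278),T(545,50)))
print("ring c",plane("top",*T(611,212),130),"flange c",plane("top",*T(601,272),7), plane("scene",*S(192,290),7))
print("ear pin",two(S(122,190),T(661,150)))
```

```text
spigot top (array([491.04306628, -21.01098388, 248.18417337]), np.float64(1.855897865301933))
tip (array([573.93561288,  -2.88792051, 150.31924909]), np.float64(1.5222052350406297))
ring c [491.04898227 -21.31363141 130.        ] flange c [484.39137032 -20.62988437   7.        ] [493.23072973 -20.84065364   7.        ]
ear pin (array([516.81879176, -52.36520293, 134.27067954]), np.float64(0.7423122963095589))
```

Axis ≈ (491,-21), middle mark ≈ 186 mm up, lever at +12°, ear pin at -50°. The tip radius of 85 mm agrees with the task. The finger should approach from the counter-clockwise side at azimuth ~85°, which means yaw ≈ 175. I'll move above the post first.

servo_tool([
  [85,20,-19,-22,0,0,0],
  [85,33,-31,-22,0,0,0],
  [85,33,-31,-22,0,0,0],
  [85,33,-31,-10,0,0,0],
  [85,33,-31,0,0,0,0],
  [85,33,-31,0,0,0,0],
  [85,33,-31,0,0,0,0],
  [85,33,-31,0,0,0,0],
  [85,33,-31,0,0,0,0],
  [85,33,-31,0,0,0,0],
], force=40)

```text
time: 1.1
tool_pos: [395.9, -182.0, 305.8]
tcp_rot: [-179.4, -0.0, 16.8]
ft_force: [1.2, -0.4, -0.5]
finger_gap: 85.1
```

servo_tool([
  [85,34,-31,0,0,0,0],
  [85,34,-31,0,0,0,0],
  [85,34,-31,0,0,0,0],
  [85,32,-30,0,0,0,0],
  [85,0,0,0,0,0,-0.15],
  [85,0,0,0,0,0,-0.15],
  [85,0,0,0,0,0,-0.15],
  [85,0,0,0,0,0,-0.15],
  [85,0,0,0,0,0,-0.15],
  [85,0,0,0,0,0,-0.15],
])

```text
time: 2.1
tool_pos: [491.0, -9.6, 302.4]
tcp_rot: [-179.3, -0.4, 68.7]
ft_force: [0.8, -0.6, -0.1]
finger_gap: 84.9
```

servo_tool([
  [85,0,0,0,0,0,-0.15],
  [85,0,0,0,0,0,-0.15],
  [85,0,0,0,0,0,-0.15],
  [85,0,0,0,0,0,-0.15],
  [85,0,0,0,0,0,-0.15],
  [85,0,0,0,0,0,-0.15],
  [85,0,0,0,0,0,-0.15],
  [85,0,0,0,0,0,-0.15],
  [85,0,0,0,0,0,-0.15],
  [85,0,0,0,0,0,-0.15],
])

```text
time: 3.1
tool_pos: [488.3, -9.1, 297.2]
tcp_rot: [179.8, -1.3, 154.6]
ft_force: [-0.5, 0.3, 0.9]
finger_gap: 84.9
```

servo_tool([
  [85,0,0,0,0,0,-0.15],
  [85,0,0,0,0,0,-0.15],
  [85,0,0,0,0,0,-0.06],
  [85,0,0,0,0,0,0],
])

```text
time: 3.5
tool_pos: [487.3, -9.0, 295.2]
tcp_rot: [179.3, -1.3, 175.6]
ft_force: [-0.7, 0.2, 0.1]
finger_gap: 85.0
```

```bash
cat >> h.py <<'E'
from scipy.spatial.transform import Rotation as Ro
def goal(pos,yaw):
    s=sense();R=Ro.from_euler("xyz",s["tcp_rot"],degrees=True);G=Ro.from_euler("xyz",[180,0,yaw],degrees=True)
    print("t",round(s["time"],2),"pos",s["tool_pos"].round(1),s["tcp_rot"].round(2),"F",s["ft_force"].round(1),"M",s["wrist_torque"].round(2),"gap",round(s["finger_gap"],1),"j",s["joint_pos"].round(0))
    print("shift",R.inv().apply(np.array(pos)-s["tool_pos"]).round(1),"rot",(R.inv()*G).as_rotvec().round(3))
def wproj(s,X):
    p=camera_params("wrist");R=Ro.from_euler("xyz",s["tcp_rot"],degrees=True)
    q=np.linalg.inv(p["tool_from_camera"])@np.r_[R.inv().apply(np.array(X)-s["tool_pos"]),1]
    return np.array([p["fx"]*q[0]/q[2]+p["cx"],p["fy"]*q[1]/q[2]+p["cy"]])
def wray(s,u,v):
    p=camera_params("wrist");R=Ro.from_euler("xyz",s["tcp_rot"],degrees=True);M=p["tool_from_camera"]
    return s["tool_pos"]+R.apply(M[:3,3]),R.apply(M[:3,:3]@[(u-p["cx"])/p["fx"],(v-p["cy"])/p["fy"],1])
E
python3 - <<'E'
from h import *
goal((491,-21,300),175)
s=sense();cv2.imwrite("pics/w1.png",snapshot("wrist"))
np.save("s1.npy",s,allow_pickle=True)
for X in((491,-21,248),(491,-21,186),(491,-21,130)):print(X,wproj(s,X))
E
```

```text
t 3.5 pos [487.3  -9.  295.2] [179.32  -1.3  175.63] F [-0.7  0.2  0.1] M [ 0.01 -0.01 -0.02] gap 85.0 j [ -8. -10.  96.   1.  95. -93.]
shift [ -4.5 -11.7  -5.1] rot [ 0.012 -0.023  0.011]
(491, -21, 248) [300.99621147 235.09154998]
(491, -21, 186) [304.36047771 203.18561417]
(491, -21, 130) [306.32251064 184.57814005]
```

View pics/w1.png

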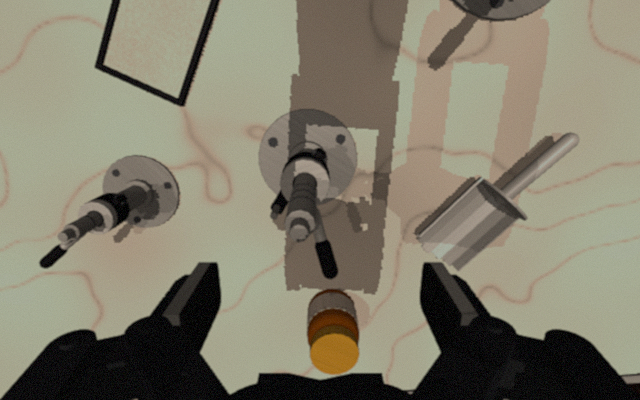

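The wrist view shows the target post at (300,200) with its spigot top at about (300,230). The handle points to (328,265), the small post is to the left, and the jar (335,350) is well below the hand. I'll centre over the axis, descend partway and measure the marks from closer.

servo_tool([
  [85,-5,-12,0,0.012,-0.023,0.01],
  [85,0,0,25,0,0,0],
  [85,0,0,15,0,0,0],
  [85,0,0,0,0,0,0],
])

```text
time: 3.95
tool_pos: [492.3, -23.9, 253.8]
tcp_rot: [-179.8, 0.3, 174.5]
ft_force: [-0.5, 0.3, 0.1]
finger_gap: 84.9
```

Run:
```python
from h import *
goal((491,-21,196),175)
s=sense();im=snapshot("wrist");cv2.imwrite("pics/w2.png",im)
np.save("s2.npy",s,allow_pickle=True)
for X in((491,-21,248),(491,-21,186),(491,-21,130)):print(X,wproj(s,X))
cv2.imwrite("pics/w2c.png",cv2.resize(im[130:290,230:390],(600,600),interpolation=cv2.INTER_CUBIC))
```

```text
t 3.95 pos [492.3 -23.9 253.8] [-179.82    0.29  174.46] F [-0.5  0.3  0.1] M [-0.02  0.01  0.05] gap 84.9 j [ -9. -10. 100.  -0.  90. -93.]
shift [ 1.9  2.9 57.8] rot [-0.003  0.005 -0.009]
(491, -21, 248) [327.97879594 256.8193595 ]
(491, -21, 186) [326.28144426 210.73118006]
(491, -21, 130) [325.36928841 185.96341787]
```

View pics/w2c.png

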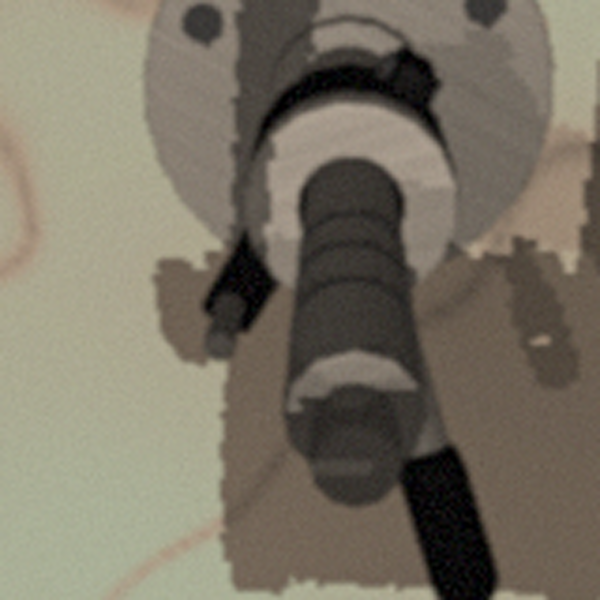

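Marks at crop (351,212), (351,243) and (351,282) on the camera-side face. The ring's near edge is at (350,103), with side edges at x = 250 and 457. The spigot top is centred on (354,467).

Run:
```python
from h import *
from scipy.optimize import least_squares
s=np.load("s2.npy",allow_pickle=True).item()
P=lambda x,y:np.array([230+(x+.5)/3.75-.5,130+(y+.5)/3.75-.5])
a=np.radians(s["tcp_rot"][2]);d=np.array([np.cos(a),np.sin(a),0]);
def res(q):
    A=np.array([q[0],q[1],0]);z=np.array([0,0,1.]);m=q[2];r=[]
    for k,y in((-18,212),(0,243),(18,282)):r+=list(wproj(s,A+10*d+(m+k)*z)-P(351,y))
    r+=list(wproj(s,A+(m+62)*z)-P(354,467))
    r+=[(wproj(s,A+23*d+130*z)-P(350,103))[1]]
    c=[wproj(s,A+130*z+23*np.array([np.cos(t),np.sin(t),0]))[0] for t in np.linspace(0,6.28,73)]
    r+=[min(c)-P(250,0)[0],max(c)-P(457,0)[0]]
    return r
o=least_squares(res,[491,-21,186]);print(o.x,np.round(o.fun,1))
goal((o.x[0],o.x[1],o.x[2]+10),174.5)
for u,v in((200,350),): pass
```

```text
[490.73961532 -22.7558953  183.70975949] [ 0.2  0.4  0.3  0.2  0.5 -0.8  0.2  0.2  0.1 -2.2  0.7]
t 4.0 pos [492.5 -23.8 254.8] [-179.82    0.34  174.48] F [-0.2  0.8  0.2] M [0.05 0.03 0.02] gap 85.3 j [ -9. -10. 100.  -0.  90. -93.]
shift [ 2.3  1.1 61.1] rot [-0.003  0.006 -0.   ]
```

servo_tool([
  [85,2,1.5,10,0,0.005,0],
  [85,0,0,20,0,0,0],
  [85,0,0,20,0,0,0],
  [85,0,0,8,0,0,0],
  [85,0,0,0,0,0,0],
])

```text
time: 4.5
tool_pos: [492.5, -22.6, 197.7]
tcp_rot: [-179.8, 0.3, 174.4]
ft_force: [1.1, 0.0, -0.0]
finger_gap: 85.1
```

```bash
python3 -c "
from h import *
goal((490.9,-22,194.5),175)"
```

```text
t 4.5 pos [492.5 -22.6 197.7] [-179.78    0.34  174.39] F [ 1.1  0.  -0. ] M [ 0.01  0.07 -0.02] gap 85.1 j [ -8.  -9. 105.  -0.  84. -93.]
shift [1.7 0.4 3.2] rot [-0.004  0.006 -0.011]
```

servo_tool([
  [30,1.5,0.5,3,0,0.005,0],
  [0,0,0,0,0,0,0],
  [0,0,0,0,0,0,0],
  [0,0,0,0,0,0,0],
  [0,0,0,0,0,0,0],
  [0,0,0,0,0,0,0],
  [0,0,0,0,0,0,0],
  [0,0,0,0,0,0,0],
], force=40)

```text
time: 5.3
tool_pos: [492.7, -21.9, 198.1]
tcp_rot: [-179.8, 0.3, 174.4]
ft_force: [-0.5, 0.4, -1.7]
finger_gap: 18.8
```

Run:
```python
from h import *
goal((490.9,-22,194.5),175)
s=sense();im=snapshot("wrist");np.save("s3.npy",s,allow_pickle=True)
cv2.imwrite("pics/w3.png",im);cv2.imwrite("pics/w3c.png",cv2.resize(im[150:400,220:420],(480,600),interpolation=cv2.INTER_CUBIC))
```

```text
t 5.3 pos [492.7 -21.9 198.1] [-179.79    0.29  174.38] F [-0.5  0.4 -1.7] M [ 0.1  -0.03  0.  ] gap 18.8 j [ -8.  -9. 105.  -0.  84. -93.]
shift [ 1.8 -0.3  3.6] rot [-0.004  0.005 -0.011]
```

View pics/w3c.png

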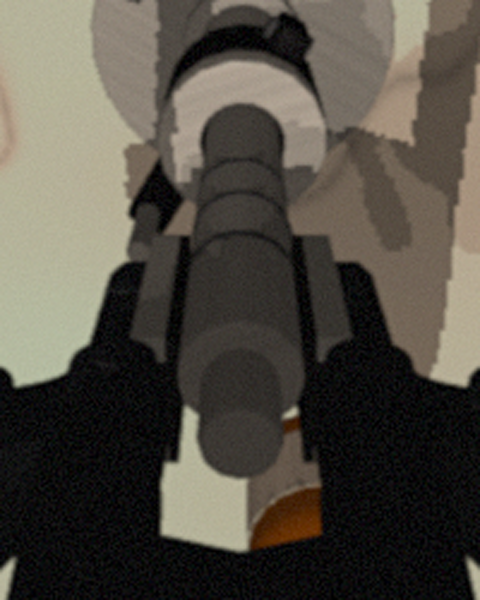

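The stem is gripped between the pads, but the pad tips (crop row 236) are level with the upper mark (row 236). That puts them about 17 mm above the middle mark (row 195), which is too high. I'll work out the mark height from this view, then open slightly and regrip 7 mm lower.

Run:
```python
from h import *
from scipy.optimize import least_squares
s=np.load("s3.npy",allow_pickle=True).item()
P=lambda x,y:np.array([220+(x+.5)/2.4-.5,150+(y+.5)/2.4-.5])
a=np.radians(s["tcp_rot"][2]);d=np.array([np.cos(a),np.sin(a),0]);z=np.array([0,0,1.])
def res(q):
    A=np.array([q[0],q[1],0]);m=q[2];r=[]
    for k,y in((-18,159),(0,194),(18,234)):r+=list(wproj(s,A+10*d+(m+k)*z)-P(242,y))
    r+=list(wproj(s,A+(m+62)*z)-P(239,436))
    r+=[(wproj(s,A+23*d+130*z)-P(243,58))[1]]
    return r
o=least_squares(res,[491,-21,186]);print(o.x,np.round(o.fun,1))
R=Ro.from_euler("xyz",s["tcp_rot"],degrees=True)
for t in(-6,-4,-2,0,2):print(t,[(wproj(s,s["tool_pos"]+R.apply([11,y,t]))-[220,150])*2.4 for y in(-10,10)])
```

```text
[490.97231904 -22.61415967 182.87656962] [-0.  -0.2 -0.2 -1.4 -0.3 -1.6  0.4  1.4  1.8]
-6 [array([189.92096076, 240.20561459]), array([301.29539561, 240.31571384])]
-4 [array([190.5568296 , 235.22467177]), array([300.54068336, 235.33286273])]
-2 [array([191.17701669, 230.3665686 ]), array([299.80458573, 230.47291132])]
0 [array([191.78209508, 225.62681623]), array([299.08642245, 225.73136812])]
2 [array([192.37261022, 221.00114189]), array([298.38554595, 221.10395784])]
```

servo_tool([
  [45,0,0,0,0,0,0],
  [45,0,0,0,0,0,0],
  [45,1,0,5,0,0.005,0],
  [45,0,0,4,0,0,0],
  [0,0,0,0,0,0,0],
  [0,0,0,0,0,0,0],
  [0,0,0,0,0,0,0],
  [0,0,0,0,0,0,0],
  [0,0,0,0,0,0,0],
], force=40)

```text
time: 6.25
tool_pos: [491.9, -21.8, 188.6]
tcp_rot: [-179.8, 0.0, 174.4]
ft_force: [0.2, 0.4, 0.7]
finger_gap: 18.9
```

Run:
```python
from h import *
goal((490.9,-22,190.5),175)
s=sense();im=snapshot("wrist");np.save("s4.npy",s,allow_pickle=True)
cv2.imwrite("pics/w4.png",im);cv2.imwrite("pics/w4c.png",cv2.resize(im[150:400,220:420],(480,600),interpolation=cv2.INTER_CUBIC))
```

```text
t 6.25 pos [491.9 -21.8 188.6] [-1.7980e+02  1.0000e-02  1.7438e+02] F [0.2 0.4 0.7] M [0.19 0.03 0.02] gap 18.9 j [ -8.  -8. 105.  -0.  83. -93.]
shift [ 0.9 -0.3 -1.9] rot [-0.004  0.    -0.011]
```

View pics/w4c.png

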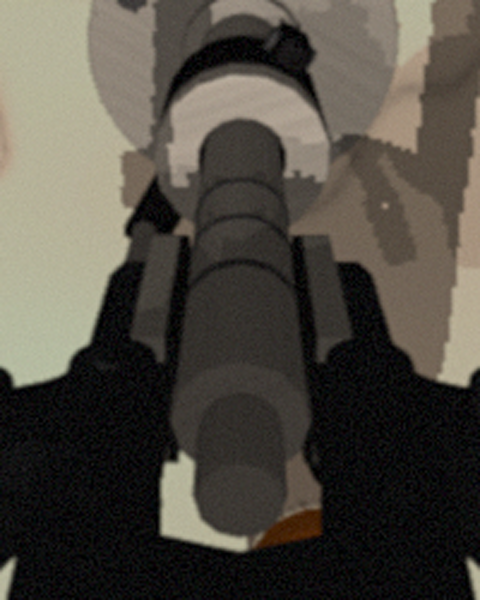

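The pad tips (row 236) now lie between the middle mark (row 216) and the upper mark (row 263), about 8 mm above the middle mark, which is within the range. Next is a 45 mm push down, then another look.

servo_tool([
  [0,0,0,8,0,0,0],
  [0,0,0,10,0,0,0],
  [0,0,0,10,0,0,0],
  [0,0,0,10,0,0,0],
  [0,0,0,7,0,0,0],
  [0,0,0,0,0,0,0],
], force=45)

```text
time: 6.9
tool_pos: [491.9, -21.8, 145.2]
tcp_rot: [-179.8, 0.1, 174.4]
ft_force: [-1.0, -0.4, 3.4]
finger_gap: 19.1
```

Run:
```python
from h import *
goal((491,-22,135),175)
s=sense();im=snapshot("wrist");np.save("s5.npy",s,allow_pickle=True)
cv2.imwrite("pics/w5.png",im);cv2.imwrite("pics/w5c.png",cv2.resize(im[180:280,270:370],(600,600),interpolation=cv2.INTER_CUBIC))
```

```text
t 6.9 pos [491.9 -21.8 145.2] [-1.7979e+02  8.0000e-02  1.7439e+02] F [-1.  -0.4  3.4] M [ 0.15  0.2  -0.05] gap 19.1 j [ -8.  -6. 108.  -0.  78. -93.]
shift [ 0.9 -0.3 10.2] rot [-0.004  0.001 -0.011]
```

View pics/w5c.png

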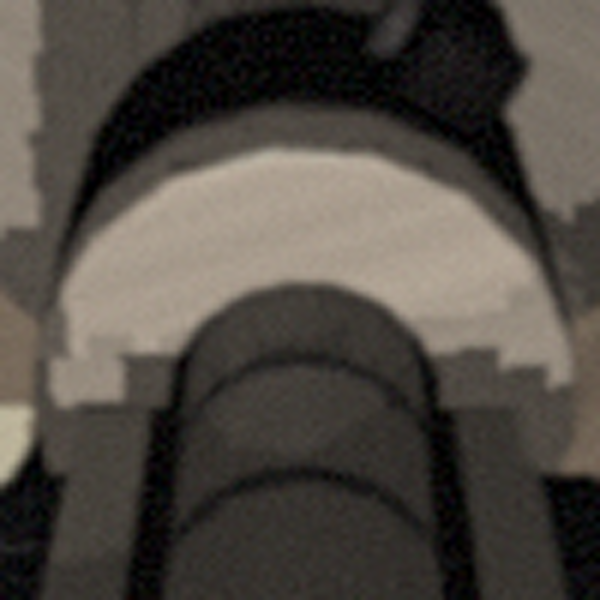

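The middle mark is at crop row 362, the upper one at 477, and the ring's near hole edge at row 285, so some push remains.

```bash
cat >> h.py <<'E'
def remain(s,ring,mid,up):
    "full-image rows -> height of mid mark over ring, using wrist rays on the stem's near face"
    from scipy.optimize import fsolve
    a=np.radians(s["tcp_rot"][2]);d=np.array([np.cos(a),np.sin(a),0])
    def hts(off):
        A=np.array([491,-22,0])+(10+off)*d;out=[]
        for v in(ring,mid,up):
            c,r=wray(s,320,v);out.append(c[2]+r[2]*(np.dot(A-c,d)/np.dot(r,d)))
        return np.array(out)
    o=fsolve(lambda q:hts(q[0])[2]-hts(q[0])[1]-18,[0])[0]
    return "nominal",hts(0).round(2),"fit offset",round(o,2),hts(o).round(2)
E
python3 - <<'E'
from h import *
s=np.load("s5.npy",allow_pickle=True).item();f=lambda y:180+(y+.5)/6-.5
print(remain(s,f(284),f(362),f(477)))
E
```

```text
('nominal', array([125.34, 140.63, 159.05]), 'fit offset', np.float64(1.54), array([128.99, 143.93, 161.93]))
```

servo_tool([
  [0,0,0,5,0,0,0],
  [0,0,0,4,0,0,0],
  [0,0,0,0,0,0,0],
])

```text
time: 7.25
tool_pos: [491.9, -21.8, 138.4]
tcp_rot: [-179.8, 0.1, 174.4]
ft_force: [-2.5, 0.2, 3.8]
finger_gap: 19.0
```

Run:
```python
from h import *
s=np.load("s5.npy",allow_pickle=True).item();f=lambda y:180+(y+.5)/6-.5
a=np.radians(s["tcp_rot"][2]);d=np.array([np.cos(a),np.sin(a),0])
for off in(0,1.5):
    c,r=wray(s,320,f(149));A=np.array([491,-22,0])+(23+off)*d;print("outer edge z",off,c[2]+r[2]*np.dot(A-c,d)/np.dot(r,d))
goal((491,-22,135),175)
s=sense();im=snapshot("wrist");np.save("s6.npy",s,allow_pickle=True)
cv2.imwrite("pics/w6.png",im);cv2.imwrite("pics/w6c.png",cv2.resize(im[190:270,280:360],(600,600),interpolation=cv2.INTER_CUBIC))
```

```text
outer edge z 0 128.34713611614103
outer edge z 1.5 132.64171572089117
t 7.25 pos [491.9 -21.8 138.4] [-1.7979e+02  9.0000e-02  1.7440e+02] F [-2.5  0.2  3.8] M [ 0.22  0.41 -0.06] gap 19.0 j [ -8.  -6. 108.  -0.  77. -93.]
shift [ 0.9 -0.3  3.4] rot [-0.004  0.002 -0.01 ]
```

View pics/w6c.png

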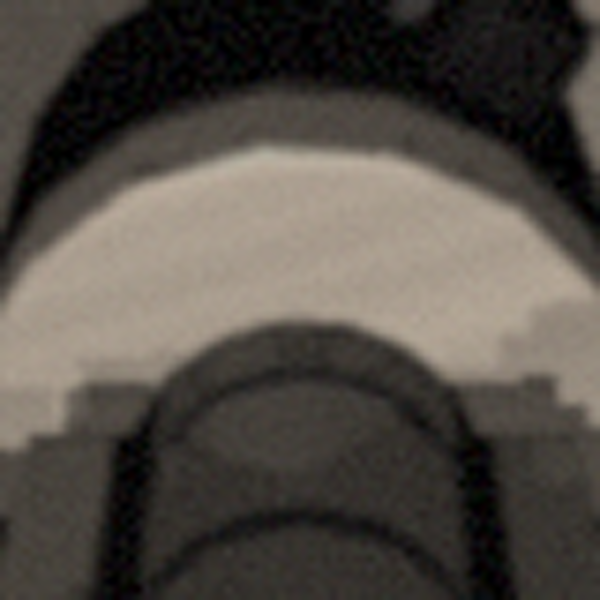

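Run:
```python
from h import *
s=np.load("s6.npy",allow_pickle=True).item();f=lambda y:190+(y+.5)/7.5-.5
im=cv2.cvtColor(cv2.imread("pics/w6.png"),cv2.COLOR_BGR2GRAY);print(im[200:268,318:324].mean(1).round(0).astype(int).tolist())
a=np.radians(s["tcp_rot"][2]);d=np.array([np.cos(a),np.sin(a),0])
A=np.array([491,-22,0])
for y in(147,322,376):
    c,r=wray(s,320,f(y));p=c+r*(130-c[2])/r[2];print(y,"radius on z=130:",np.dot(p-A,d).round(2))
print(remain(s,f(322),f(376),f(520)))
c,r=wray(s,320,f(147))
for off in(0,1,2):print(off,c[2]+r[2]*np.dot(A+(23+off)*d-c,d)/np.dot(r,d))
```

```text
[20, 34, 50, 69, 75, 73, 74, 75, 80, 106, 147, 172, 170, 161, 160, 161, 160, 162, 162, 159, 157, 156, 157, 155, 157, 158, 161, 160, 157, 158, 157, 152, 126, 77, 53, 53, 51, 49, 46, 36, 42, 58, 64, 62, 64, 63, 61, 64, 62, 62, 63, 61, 58, 52, 52, 52, 46, 39, 24, 23, 39, 49, 49, 51, 49, 51, 51, 52]
147 radius on z=130: 23.65
322 radius on z=130: 12.03
376 radius on z=130: 8.33
('nominal', array([125.42, 133.57, 152.06]), 'fit offset', np.float64(1.79), array([129.46, 137.4 , 155.4 ]))
0 128.2086257750663
1 130.9499395851596
2 133.69125339525286
```

The hole edge may have clearance, so I'll triangulate ring edges and marks from the earlier wrist pictures. They give a 115 mm vertical baseline, and the result does not depend on the radii.

```bash
cat > tri.py <<'E'
from h import *
col={2:323.6,3:320.8,4:320.8,5:320.5,6:320.5}
# approx rows: outer, hole, lower, mid, up
ap={2:[157.5,172,186.5,194.8,205.2],3:[174.5,193,216,231,248],4:[180.5,200,225.5,240,259.6],5:[205,227.5,None,240.4,259.5],6:[209.6,233,None,240.2,259.3]}
R={}
for k in ap:
    g=cv2.cvtColor(cv2.imread(f"pics/w{k}.png"),cv2.COLOR_BGR2GRAY).astype(float);c=round(col[k]);p=g[:,c-2:c+3].mean(1);R[k]=[]
    for i,v in enumerate(ap[k]):
        if v is None:R[k].append(None);continue
        if i<2:
            lo=int(v)-4;y=np.arange(lo,lo+9);D=abs(np.diff(p[y]));R[k].append((D*(y[:-1]+.5)).sum()/D.sum() if 0 else None)
            D=np.where(D>.35*D.max(),D,0);R[k][-1]=(D*(y[:-1]+.5)).sum()/D.sum()
        else:
            y=np.arange(round(v)-4,round(v)+5);base=np.polyval(np.polyfit(y[[0,1,-2,-1]],p[y[[0,1,-2,-1]]],1),y);w=np.clip(base-p[y],0,None);w[w<.35*w.max()]=0;R[k].append((w*y).sum()/w.sum())
    print(k,np.round([x if x else 0 for x in R[k]],1))
def tri(ks,i):
    a=np.radians(174.4);d=np.array([np.cos(a),np.sin(a)]);M=[];b=[]
    for k in ks:
        s=np.load(f"s{k}.npy",allow_pickle=True).item();c,r=wray(s,col[k],R[k][i])
        r2=np.array([r[:2]@d,r[2]]);c2=np.array([(c[:2]-[491,-22])@d,c[2]]);n=np.array([r2[1],-r2[0]])/np.hypot(*r2);M.append(n);b.append(n@c2)
    x,*_=np.linalg.lstsq(np.array(M),np.array(b),rcond=None);return x.round(2),(np.array(M)@x-b).round(2)
if __name__=="__main__":
    for i,n in((0,"outer"),(1,"hole")):print(n,tri([2,3,4,5,6],i),tri([2,5,6],i),tri([2,6],i))
    for i,n in((2,"low"),(3,"mid"),(4,"up")):print(n,tri([2,3,4],i),tri([2,4],i),tri([3,4],i))
E
python3 tri.py
```

```text
2 [155.9 171.6 186.5 194.5 203.7]
3 [173.9 192.8 216.  229.5 246.9]
4 [179.9 199.  224.5 239.3 258.8]
5 [204.6 226.6   0.  239.1 258.7]
6 [209.5 232.5   0.  239.4 258.5]
outer (array([ 25.36, 135.13]), array([-0.04,  0.06,  0.01, -0.06,  0.03])) (array([ 25.27, 134.92]), array([ 0.  , -0.05,  0.04])) (array([ 25.22, 134.66]), array([0., 0.]))
hole (array([ 11.43, 128.48]), array([ 0.01, -0.1 ,  0.08,  0.05, -0.05])) (array([ 11.48, 128.58]), array([-0.01,  0.05, -0.05])) (array([ 11.53, 128.82]), array([-0., -0.]))
low (array([ 10.53, 166.68]), array([ 0.01, -0.03,  0.03])) (array([ 10.47, 166.48]), array([0., 0.])) (array([  9.34, 163.75]), array([0., 0.]))
mid (array([ 10.41, 184.18]), array([ 0.01, -0.06,  0.05])) (array([ 10.32, 183.86]), array([-0., -0.])) (array([  8.27, 179.45]), array([-0., -0.]))
up (array([ 11.63, 205.32]), array([ 0.02, -0.08,  0.07])) (array([ 11.53, 204.99]), array([-0., -0.])) (array([  9.27, 200.74]), array([-0., -0.]))
```

```bash
cat > joint.py <<'E'
from tri import *
from scipy.optimize import least_squares
a=np.radians(174.4);d=np.array([np.cos(a),np.sin(a),0]);S={k:np.load(f"s{k}.npy",allow_pickle=True).item() for k in ap}
def run(ro,tilt):
    def res(q):
        o,zr,m,rh=q[:4];pt=q[4] if tilt else 0;r=[]
        for k in ap:
            A=np.array([491,-22,0])+o*d;mk=m-(max(0,S[4]["tool_pos"][2]-S[k]["tool_pos"][2]))
            pts=[A+ro*d+[0,0,zr],A+rh*d+[0,0,zr]]+[A+10*d+[0,0,mk+e] for e in(-18,0,18)]
            r+=[wproj(S[k],x)[1]+pt*349-v for x,v in zip(pts,R[k]) if v]
        return r
    o=least_squares(res,[1,130,185,11]+[0]*tilt);C=np.linalg.inv(o.jac.T@o.jac)*2*o.cost/(len(o.fun)-len(o.x))
    m6=o.x[2]-(S[4]["tool_pos"][2]-S[6]["tool_pos"][2])
    v=np.array([0,-1,1,0]+[0]*tilt)
    print(ro,tilt,o.x.round(3),"rms",np.sqrt(2*o.cost/len(o.fun)).round(2),"mid over ring at 6:",(m6-o.x[1]).round(2),"+-",np.sqrt(v@C@v).round(2))
for ro in(22,22.5,23):
    for t in(0,1):run(ro,t)
E
python3 joint.py | tail -6
```

```text
6 [209.5 232.5   0.  239.4 258.5]
22 0 [  1.627 129.664 187.122  10.249] rms 0.35 mid over ring at 6: 7.27 +- 0.41
22 1 [-1.49800e+00  1.25394e+02  1.83827e+02  9.88300e+00 -9.00000e-03] rms 0.34 mid over ring at 6: 8.25 +- 0.91
22.5 0 [  1.387 130.446 186.609  10.782] rms 0.32 mid over ring at 6: 5.98 +- 0.37
22.5 1 [-4.93000e-01  1.27846e+02  1.84623e+02  1.05600e+01 -5.00000e-03] rms 0.32 mid over ring at 6: 6.59 +- 0.88
23 0 [  1.141 131.211 186.085  11.314] rms 0.31 mid over ring at 6: 4.69 +- 0.36Traceback (most recent call last):
  File "joint.py", line 17, in <module>
    for t in(0,1):run(ro,t)
                  ~~~^^^^^^
  File "joint.py", line 12, in run
    o=least_squares(res,[1,130,185,11]+[0]*tilt);C=np.linalg.inv(o.jac.T@o.jac)*2*o.cost/(len(o.fun)-len(o.x))
    return func(*args, **kwargs)
    result = trf(vector_fun.fun, vector_fun.jac, x0, f0, J0, lb, ub, ftol, xtol,
                 gtol, max_nfev, x_scale, loss_function, tr_solver,
                 tr_options.copy(), verbose, callback=callback_wrapped)
    return trf_no_bounds(
        fun, jac, x0, f0, J0, ftol, xtol, gtol, max_nfev, x_scale,
        loss_function, tr_solver, tr_options, verbose, callback=callback)
    f_new = fun(x_new)
    self._update_fun()
    ~~~~~~~~~~~~~~~~^^
    self.f = self.fun_wrapped(xp_copy(self.x))
             ~~~~~~~~~~~~~~~~^^^^^^^^^^^^^^^^^
    return np.atleast_1d(self.fun(x))
                         ~~~~~~~~^^^
    return self.f(x, *self.args, **self.kwargs)
           ~~~~~~^^^^^^^^^^^^^^^^^^^^^^^^^^^^^^
  File "joint.py", line 10, in res
    r+=[wproj(S[k],x)[1]+pt*349-v for x,v in zip(pts,R[k]) if v]
        ~~~~~^^^^^^^^
  File "h.py", line 18, in wproj
    p=camera_params("wrist");R=Ro.from_euler("xyz",s["tcp_rot"],degrees=True)
ValueError: time passes only in moves, steps and waits
```

servo_tool([
  [0,0,0,4,0,0,0],
  [0,0,0,2.5,0,0,0],
  [0,0,0,0,0,0,0],
])

```text
time: 7.6
tool_pos: [491.9, -21.8, 133.8]
tcp_rot: [-179.8, 0.1, 174.4]
ft_force: [-3.8, 0.3, 3.3]
finger_gap: 18.6
```

Run:
```python
from h import *
goal((491,-22,132.9),175)
s=sense();im=snapshot("wrist");np.save("s7.npy",s,allow_pickle=True)
cv2.imwrite("pics/w7.png",im);cv2.imwrite("pics/w7c.png",cv2.resize(im[200:270,285:355],(600,600),interpolation=cv2.INTER_CUBIC))
g=cv2.cvtColor(im,cv2.COLOR_BGR2GRAY);print(g[205:268,318:324].mean(1).round(0).astype(int).tolist())
```

```text
t 7.6 pos [491.9 -21.8 133.8] [-1.7979e+02  1.0000e-01  1.7440e+02] F [-3.8  0.3  3.3] M [ 0.28  0.48 -0.04] gap 18.6 j [ -8.  -5. 109.  -0.  77. -93.]
shift [ 0.9 -0.3  0.9] rot [-0.004  0.002 -0.01 ]
[50, 68, 75, 73, 73, 75, 75, 91, 132, 171, 172, 164, 161, 160, 161, 162, 163, 161, 160, 158, 157, 157, 157, 157, 159, 161, 160, 158, 156, 157, 151, 124, 75, 47, 35, 38, 58, 62, 63, 61, 62, 58, 56, 51, 49, 50, 51, 51, 51, 52, 52, 51, 40, 25, 31, 42, 48, 50, 52, 50, 49, 52, 51]
```

View pics/w7c.png

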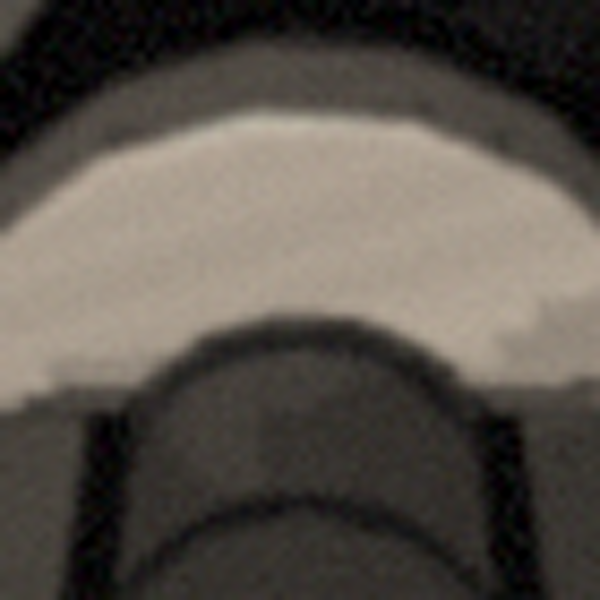

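The mark is now just under the ring's hole edge: mark at row 239.4, hole edge at 236.5. To finish the height I'll get the hole clearance from circle fits to the ring's inner and outer arcs.

Run:
```python
from h import *
from scipy.optimize import least_squares
p=camera_params("wrist");M=p["tool_from_camera"]
for k in(5,6,7):
    s=np.load(f"s{k}.npy",allow_pickle=True).item();R=Ro.from_euler("xyz",s["tcp_rot"],degrees=True)
    g=cv2.GaussianBlur(cv2.cvtColor(cv2.imread(f"pics/w{k}.png"),cv2.COLOR_BGR2GRAY),(3,3),0).astype(float)
    c=s["tool_pos"]+R.apply(M[:3,3]);pts={0:[],1:[]}
    for u in range(303,338):
        q=g[195:250,u];b=np.where(q>115)[0]
        if len(b)<5:continue
        for i,j in((0,b[0]-1),(1,b[-1])):
            v=195+j+(115-q[j])/(q[j+1]-q[j]);r=R.apply(M[:3,:3]@[(u-p["cx"])/p["fx"],(v-p["cy"])/p["fy"],1]);x=c+r*(130-c[2])/r[2];pts[i].append(x[:2]-[491,-22])
    for i in(0,1):
        P=np.array(pts[i])
        if i==1:P=P[abs(P[:,1]-P[:,1].mean())<6.5]
        f=least_squares(lambda z:np.hypot(*(P-z[:2]).T)-z[2],[0,0,12 if i else 23],loss="soft_l1",f_scale=.2);print(k,"outer" if i==0 else "hole",f.x.round(2),len(P),"rms",np.sqrt(np.mean(f.fun**2)).round(2))
```

```text
5 outer [-3.17 -0.35 20.6 ] 35 rms 0.11
5 hole [-1.03 -0.57 11.29] 27 rms 0.04
6 outer [-2.92 -0.34 20.9 ] 35 rms 0.11
6 hole [-0.85 -0.61 11.46] 28 rms 0.04
7 outer [-2.99 -0.36 20.84] 35 rms 0.09
7 hole [-0.8  -0.64 11.56] 29 rms 0.05
```

The hole radius comes out at about 11.4 mm, so the remaining height is roughly 0.1–0.9 mm. I'll nudge down about 0.5 mm and start turning, watching z.

servo_tool([
  [0,0,0,0.7,0,0,0],
  [0,0,0,0,0,0,0.06],
  [0,0,0,0,0,0,0.08],
  [0,0,0,0,0,0,0.08],
  [0,0,0,0,0,0,0],
])

```text
time: 8.15
tool_pos: [491.8, -22.1, 134.4]
tcp_rot: [-179.8, 0.1, 161.4]
ft_force: [-1.7, 0.3, 1.9]
finger_gap: 19.0
```

```bash
python3 -c "
from h import *
goal((491.9,-21.8,133.3),150)"
```

```text
t 8.15 pos [491.8 -22.1 134.4] [-1.7978e+02  1.5000e-01  1.6139e+02] F [-1.7  0.3  1.9] M [0.16 0.28 0.04] gap 19.0 j [ -8.  -6. 109.  -0.  77. -80.]
shift [0.  0.3 1.1] rot [-0.004  0.003  0.199]
```

servo_tool([
  [0,0,0,0.8,0,0,0.08],
  [0,0,0,0.4,0,0,0.08],
  [0,0,0,0.4,0,0,0.08],
  [0,0,0,0.4,0,0,0.08],
  [0,0,0,0.3,0,0,0],
])

```text
time: 8.65
tool_pos: [491.6, -22.5, 134.3]
tcp_rot: [-179.8, 0.2, 143.1]
ft_force: [-3.2, 0.9, 5.2]
finger_gap: 18.8
```

```bash
python3 -c "
from h import *
goal((491.5,-22,133.3),120)"
```

```text
t 8.65 pos [491.6 -22.5 134.3] [-179.78    0.23  143.08] F [-3.2  0.9  5.2] M [0.26 0.5  0.09] gap 18.8 j [ -8.  -6. 109.  -0.  77. -61.]
shift [0.4 0.3 1. ] rot [-0.003  0.005  0.403]
```

servo_tool([
  [0,0,0,1.5,0,0,0],
  [0,0,0,0.8,0,0,0.08],
  [0,0,0,0.5,0,0,0.08],
  [0,0,0,0.5,0,0,0],
])

```text
time: 9.05
tool_pos: [491.5, -22.7, 133.6]
tcp_rot: [-179.8, 0.3, 134.2]
ft_force: [-4.1, -0.6, 6.6]
finger_gap: 18.8
```

```bash
cat > chk.py <<'E'
from h import *
import sys
goal((491.5,-22,133.3),115)
im=snapshot("wrist");cv2.imwrite(f"pics/{sys.argv[1]}.png",im)
g=cv2.cvtColor(im,cv2.COLOR_BGR2GRAY);print(g[205:265,318:324].mean(1).round(0).astype(int).tolist())
E
python3 chk.py w8
```

```text
t 9.05 pos [491.5 -22.7 133.6] [-179.79    0.27  134.17] F [-4.1 -0.6  6.6] M [0.23 0.54 0.04] gap 18.8 j [ -8.  -6. 109.  -0.  77. -52.]
shift [0.5 0.5 0.3] rot [-0.003  0.005  0.335]
[50, 68, 73, 72, 72, 74, 73, 82, 115, 150, 156, 151, 148, 148, 149, 148, 148, 146, 144, 144, 144, 144, 146, 147, 148, 148, 146, 143, 135, 129, 116, 96, 63, 42, 31, 29, 42, 52, 52, 53, 54, 53, 54, 56, 53, 53, 53, 53, 52, 54, 54, 53, 41, 25, 26, 41, 51, 53, 53, 54]
```

servo_tool([
  [0,0,0,1,0,0,0.06],
  [0,0,0,0.6,0,0,0.06],
  [0,0,0,0.6,0,0,0.06],
  [0,0,0,0.6,0,0,0.06],
  [0,0,0,0.4,0,0,0],
])

```text
time: 9.6
tool_pos: [491.3, -23.0, 133.5]
tcp_rot: [-179.8, 0.3, 120.8]
ft_force: [-3.4, -0.2, 4.5]
finger_gap: 18.7
```

```bash
python3 chk.py w9
python3 - <<'E'
from h import *
s=cv2.imread("pics/w9.png")[100:340,200:440];t=snapshot("scene")[155:255,230:330]
cv2.imwrite("pics/c9.png",np.hstack([cv2.resize(s,(400,400),interpolation=2),cv2.resize(t,(400,400),interpolation=2)]))
E
```

```text
t 9.6 pos [491.3 -23.  133.5] [-179.82    0.34  120.79] F [-3.4 -0.2  4.5] M [0.24 0.44 0.07] gap 18.7 j [ -8.  -6. 109.  -0.  77. -39.]
shift [0.8 0.7 0.2] rot [-0.003  0.006  0.101]
[54, 67, 71, 71, 71, 73, 72, 85, 122, 157, 160, 156, 154, 155, 156, 154, 152, 152, 150, 149, 149, 150, 152, 154, 152, 150, 142, 131, 114, 92, 78, 70, 56, 48, 31, 33, 47, 55, 56, 56, 55, 55, 55, 54, 56, 55, 56, 58, 56, 56, 56, 53, 45, 27, 28, 48, 55, 56, 56, 56]
```

View pics/c9.png

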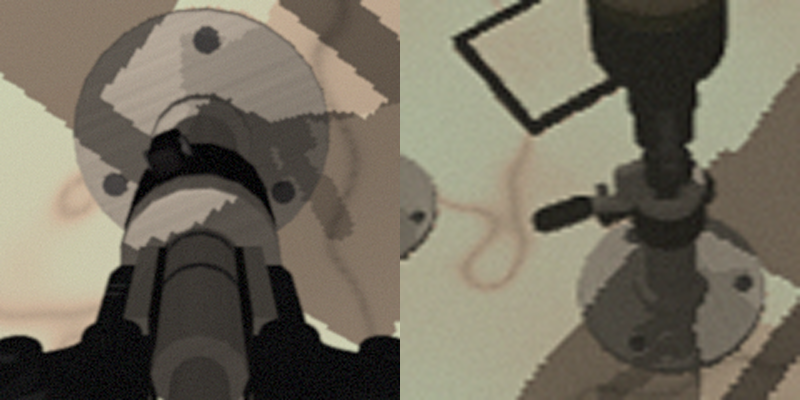

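The lever is being carried round: its handle end is now at scene crop (540,218), close to the ear pin (603,190). The stem's marks are still level with the grip. I'll calculate the lever angle.

```bash
cat > lev.py <<'E'
from h import *
im=snapshot("scene");cv2.imwrite("pics/lev.png",im)
g=cv2.cvtColor(im,cv2.COLOR_BGR2GRAY)
m=(g[195:225,240:285]<45).astype(np.uint8);n,l,st,ce=cv2.connectedComponentsWithStats(m);k=1+np.argmax(st[1:,4]);ys,xs=np.where(l==k)
vx,vy,x0,y0=cv2.fitLine(np.c_[xs,ys].astype(np.float32),cv2.DIST_L2,0,.01,.01).ravel();t=(xs.min()-x0)/vx
tip=(240+x0+vx*t,195+y0+vy*t);mid=(240+xs.mean(),195+ys.mean());print(tip,mid,st[k])
for q in(tip,mid):
    X=plane("scene",*q,148);print("az",np.degrees(np.arctan2(X[1]+22,X[0]-491)).round(1),"r",np.hypot(X[1]+22,X[0]-491).round(1))
E
python3 lev.py
```

```text
(np.float64(264.0), np.float64(210.23671378179816)) (np.float64(270.625), np.float64(207.88888888888889)) [24  9 14  9 72]
az -35.2 r 86.2
az -33.5 r 69.8
```

servo_tool([
  [0,0,0,1,0,0,0.05],
  [0,0,0,0.6,0,0,0.06],
  [0,0,0,0.5,0,0,0.06],
  [0,0,0,0.5,0,0,0.06],
  [0,0,0,0.5,0,0,0.06],
])

```text
time: 10.25
tool_pos: [491.0, -20.8, 133.7]
tcp_rot: [-179.9, 0.2, 104.8]
ft_force: [-5.4, 2.0, 7.6]
finger_gap: 18.8
```

```bash
python3 chk.py w10;python3 lev.py
```

```text
t 10.25 pos [491.  -20.8 133.7] [-179.94    0.21  104.8 ] F [-5.4  2.   7.6] M [0.61 0.59 0.83] gap 18.8 j [ -8.  -6. 109.  -0.  77. -23.]
shift [-1.3  0.2  0.4] rot [-0.001  0.004 -0.178]
[4, 8, 11, 12, 34, 58, 67, 70, 68, 69, 69, 70, 85, 116, 142, 134, 108, 82, 77, 79, 81, 80, 82, 81, 80, 80, 79, 80, 80, 79, 81, 82, 81, 84, 83, 80, 64, 55, 40, 28, 37, 53, 56, 57, 58, 58, 55, 58, 57, 56, 58, 57, 58, 58, 57, 58, 54, 42, 27, 30]
(np.float64(263.0000057220459), np.float64(209.54977075843922)) (np.float64(270.02666666666664), np.float64(207.41333333333333)) [23  9 15  8 75]
az -37.1 r 87.4
az -35.1 r 70.4
```

servo_tool([
  [0,-1.2,0,0.4,0,0,0.02],
  [0,-0.5,0,0.5,0,0,0.05],
  [0,0,0,0.5,0,0,0.04],
])

```text
time: 10.65
tool_pos: [490.5, -19.7, 133.4]
tcp_rot: [-179.9, -0.0, 99.0]
ft_force: [-4.1, 0.4, 7.4]
finger_gap: 19.1
```

```bash
python3 chk.py w11;python3 lev.py
python3 - <<'E'
from h import *
a=cv2.imread("pics/w11.png")[160:290,255:385];t=cv2.imread("pics/lev.png")[165:235,245:315]
cv2.imwrite("pics/c11.png",np.hstack([cv2.resize(a,(400,400),interpolation=2),cv2.resize(t,(400,400),interpolation=2)]))
E
```

```text
t 10.65 pos [490.5 -19.7 133.4] [-1.7988e+02 -3.0000e-02  9.8990e+01] F [-4.1  0.4  7.4] M [0.29 0.47 0.89] gap 19.1 j [ -8.  -6. 109.  -0.  77. -17.]
shift [-2.4  0.7  0.1] rot [-0.002 -0.001 -0.279]
[7, 6, 12, 10, 6, 8, 23, 47, 65, 68, 67, 68, 68, 68, 69, 77, 88, 93, 88, 84, 82, 82, 82, 82, 82, 81, 81, 79, 80, 81, 81, 83, 83, 83, 83, 84, 85, 84, 77, 61, 47, 33, 30, 44, 56, 58, 58, 57, 56, 57, 57, 57, 58, 57, 58, 57, 57, 60, 59, 50]
(np.float64(263.0000057220459), np.float64(209.54977075843922)) (np.float64(270.02666666666664), np.float64(207.41333333333333)) [23  9 15  8 75]
az -37.1 r 87.4
az -35.1 r 70.4
```

View pics/c11.png

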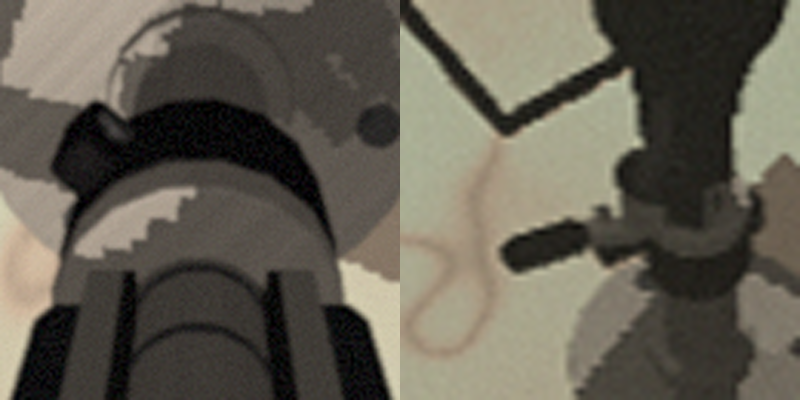

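The lever stayed exactly where it was (tip pixel unchanged, azimuth -37°) through another 6° of hand turn at about 0.9 N m, so it is on its stop. The handle lies against the ear pin in the right half of the crop. The middle mark sits right at the ring's edge (left half, row ~265). I'll check the bystanders and hand in.

Run:
```python
from h import *
a=cv2.imread("pics/scene0.png").astype(int);b=snapshot("scene").astype(int)
for n,(x,y,w,h) in dict(jar=(243,268,40,50),scoop=(325,255,92,50),frame=(243,140,45,50),small=(180,168,62,55)).items():
    print(n,"mean abs diff",abs(a-b)[y:y+h,x:x+w].mean().round(2))
s=sense();print(s["time"],s["tool_pos"].round(1),s["finger_gap"].round(1),s["ft_force"].round(1),s["wrist_torque"].round(2))
print(hand_in())
```

```text
jar mean abs diff 10.12
scoop mean abs diff 7.83
frame mean abs diff 31.69
small mean abs diff 8.22Traceback (most recent call last):
  File "<stdin>", line 5, in <module>
AttributeError: 'float' object has no attribute 'round'
```

Run:
```python
from h import *
a=cv2.imread("pics/scene0.png");b=snapshot("scene")
for n,(x,y,w,h) in dict(jar=(243,268,40,50),scoop=(325,255,92,50),frame=(243,150,40,42),small=(180,168,62,55)).items():
    f=lambda i:cv2.Laplacian(cv2.GaussianBlur(cv2.cvtColor(i[y:y+h,x:x+w],6),(3,3),0).astype(np.float32),cv2.CV_32F)
    print(n,"shift px",cv2.phaseCorrelate(f(a),f(b)))
s=sense();print(s["time"],s["tool_pos"],s["finger_gap"],s["ft_force"])
print(hand_in())
```

```text
jar shift px ((-0.1649083463927674, 0.20473247929106364), 0.7859980623722076)
scoop shift px ((-0.06670786883826452, 0.07882894009782504), 0.7620338304837545)
frame shift px ((-0.1474067233331411, 0.7884432001170794), 0.711480540699429)
small shift px ((-0.0050047655370164534, 0.013288210114748011), 0.8955036873618761)
10.85 [490.48351362 -19.77657461 133.41421649] 18.82733237152435 [-3.86552763  3.08918648  6.58439394]
the job is handed in; nothing more can be done
None
```

I gripped the stem of the middle-sized post, pushed it down to the middle mark and turned the hand clockwise until the lever reached its stop. I handed the job in at 10.9 s while still holding. The post was the right one of three: its flange measured about 125 mm, the others 97 and 168 mm.

**Grip:** the first grip was about 9 mm too high, so I opened slightly and regripped with the fingertips about 8 mm above the mark. At hand-in the fingers were still on the stem, with an 18.8 mm opening at 45 N.

**Lever:** it ended at about -36° azimuth, some 49° from where it started. Another 6° of hand turn at about 0.9 N m did not move it at all, so it is against the stop.

**Mark height:** it sits at the ring's top edge to within about 1 mm. My estimates of the last remaining height disagreed by 1–2 mm, depending on the ring's edge radius and the hole clearance. I settled on a value between them.

**Hand position:** at the stop the hand slid about 3 mm sideways along the pads, but the stem stayed between them.

**Bystanders:** the jar, scoop and small post showed no movement in the images (0.3 px or less). The card frame read 0.8 px, probably from the arm's shadow; its corner is at the same pixel as before. A plain brightness comparison showed changes everywhere, which I also put down to shadow.

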